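# Line up the staple tins by height on the bench rack

## Robot

A 7-joint arm with a two-finger parallel gripper is mounted at the origin on the work surface. World frame = base frame: x ahead of the robot, y to its left, z up, the work surface at z = 0. Lengths are in m, angles in rad, forces in N, time in s.
With the tool pointing down it reaches from about 0.4 to 0.875 m from the base axis. Payload 19.3 kg.
Tool frame: the origin (TCP) lies at the very end of the fingers, on their centre line; the grasp point (between the pads) lies 19 mm behind it; z points along the fingers, y is the line along which they close (so a half turn about z gives the same grasp; the last joint's range is limited). The gripper opens to 85 mm and grips with 20 to 120 N. Pads are 22 mm wide; open, the fingers measure 114 mm over their backs; the gripper's body (76 mm by 85 mm) begins 54 mm behind the grasp point. The pads swing forward as they close: fully open they stand 13 mm farther back than shut.
Start: joints at [1.084, 0.521, -0.036, 1.599, 0.021, 1.021, -0.113], TCP at [0.253, -0.571, 0.192] pointing down, gripper open.
Joint ranges: [-2.91, 2.91], [-0.3, 2.13], [-1.5, 1.42], [0.17, 2.43], [-1.26, 4.41], [0.16, 1.93], [-2.52, 2.52]. Speed limits (rad/s): [1.89, 1.89, 2.39, 2.39, 3.01, 3.01, 3.01].

## Interface

Orientations are given as [roll, pitch, yaw] about the fixed x, y, z axes, in that order (R = Rz(yaw) Ry(pitch) Rx(roll)).
In Python, from workcell import bot gives the robot as it stands.
- The arm moves only by the tool jog_arm, never from a script. Its argument "motion" is a list of rows, each a list of 5 numbers: the shift along the tool's x, y, z scaled (see below), then the turn about the tool's z scaled (see below), then the opening, from 0 (shut) to 1 (fully open). A call has 1 to 12 rows; each row shifts and turns the commanded pose from where the row before left it, along the tool's axes as they then stand; what a row does not reach is not made up. The controller multiplies each number of a shift by 30 mm and each number of a turn by 0.08 rad. A row lasts 1/10 s, in which the tool goes at most 50 mm and 8.59 degrees, less where a joint would pass 70% of its speed; a pose out of reach is approached as far as the arm can. A call with a number of a shift or a turn outside -1 to 1 is refused whole. A call with a gripper value outside its range is refused whole. The fingers move at their own pace and stop on an object; "newtons" is the grip in N (left out, the last holds). Time passes only in rows, so rows that do not move let the fingers close. It gives the time, the measured TCP pose, the force, the opening and the grip force at its end, in the units of the state.
- bot.observe(): the state, without advancing time (a new reading comes with each control period).
- bot.grab_frame(name): name is "side" or "top"; returns a dict with "pixels" (400x640x3 uint8, red, green, blue), "fovy" (degrees; the focal length in pixels is half the picture's height over the tangent of half this angle, whatever the lens; pixels are square), "cx", "cy" (the principal point, pixels), "rvec" (rotation vector, rad) and "tvec" (3), from world to camera coordinates, as OpenCV has them. Camera axes: x right, y down, z forward; pixel columns grow to the right and rows downward; lengths in m; the calibration is good to about 2 mm. A picture is of the moment at which its call begins. There is no depth.
- bot.job_done(): hands the job in; it is judged then, once.
The state is a dict: "clock": time; "qpos": joint angles; "qd": joint speeds; "joint_efforts": joint torques, N m; "position": TCP position; "tool_rot": TCP orientation; "force": force on the tool from outside, world axes, zero at the start; "moment": the same for the moment, N m; "grip_width": finger opening in m; "finger_force": force on a finger pad.
Only numpy, scipy, OpenCV 4.12 (cv2) and the standard library are available. Lean on these libraries where they do the work, as an engineer would, in place of code of your own. Each camera call takes 0.05 s, during which the arm holds its last target. There are 200 camera calls.

## Task

Put the four lidded staple tins away on the rack in order of height, one standing in the middle of each rubber mat: the tallest on the mat beside the big open tin of staples, then the next tallest, and so on down to the shortest at the other end. Set them down, do not drop them, and keep them upright all the way; leave the big tin, mallet, pliers and tray where they are.

Things in the scene. Friction and masses are not known exactly. Their poses are not given: they have to be found in the camera images.
- tin_red_mid (a point): the tallest of the four lidded tins: an upright tinplate cylinder 64 mm in diameter and 94 mm tall with a red band and a red lid with a flat sample staple on it, loose, standing on the bench at the start. The point is its centre, half-way up (47 mm over its underside). Mass 0.47 to 0.84 kg; straight stiff wall, grips anywhere; its z axis points up
- tin_blue_mid (a point): the second tallest of the four lidded tins: an upright tinplate cylinder 54 mm in diameter and 78 mm tall with a blue band and a blue lid with a flat sample staple on it, loose, standing on the bench at the start. The point is its centre, half-way up (39 mm over its underside). Mass 0.29 to 0.51 kg; straight stiff wall, grips anywhere; its z axis points up
- tin_green_mid (a point): the third tallest of the four lidded tins: an upright tinplate cylinder 44 mm in diameter and 64 mm tall with a green band and a green lid with a flat sample staple on it, loose, standing on the bench at the start. The point is its centre, half-way up (32 mm over its underside). Mass 0.17 to 0.30 kg; straight stiff wall, grips anywhere; its z axis points up
- tin_yellow_mid (a point): the shortest of the four lidded tins: an upright tinplate cylinder 36 mm in diameter and 52 mm tall with a yellow band and a yellow lid with a flat sample staple on it, loose, standing on the bench at the start. The point is its centre, half-way up (26 mm over its underside). Mass 0.09 to 0.16 kg; straight stiff wall, grips anywhere; its z axis points up
- mat0: round black rubber mat, 78 mm across, 3 mm thick, fixed on the plywood rack: the end place at the rack's -y end. One of four alike in a straight row, 90 mm apart; y runs along the row. Origin: centre of its underside, 12 mm over the bench (a tin on it stands 15 mm over the bench). The rack's place and slant vary
- mat1: round black rubber mat, 78 mm across, 3 mm thick, fixed on the plywood rack: second from the rack's -y end. One of four alike in a straight row, 90 mm apart; y runs along the row. Origin: centre of its underside, 12 mm over the bench (a tin on it stands 15 mm over the bench). The fixed plywood rack is 114 x 380 mm
- mat2: round black rubber mat, 78 mm across, 3 mm thick, fixed on the plywood rack: third from the rack's -y end. One of four alike in a straight row, 90 mm apart; y runs along the row. Origin: centre of its underside, 12 mm over the bench (a tin on it stands 15 mm over the bench). Low lips along the rack's long sides: inner faces 49 mm from the row's line, tops 3 mm over the mats
- mat3: round black rubber mat, 78 mm across, 3 mm thick, fixed on the plywood rack: the end place at the rack's +y end. One of four alike in a straight row, 90 mm apart; y runs along the row. Origin: centre of its underside, 12 mm over the bench (a tin on it stands 15 mm over the bench). End cheeks of the rack stand 11 mm over the mats, 47 mm beyond the end mats' middles
- big_tin: the big open tin full of galvanised fencing staples, 120 mm in diameter, 124 mm tall, 2.4 kg, loose, standing on the bench just beyond one end of the rack (either end), its middle about 127 mm from the nearest mat's middle, on the line of the row. It shows at which end the tallest tin belongs. Origin: centre of its underside. Leave it where it is
- mallet: small rubber mallet lying on the bench just beyond the other end of the rack: black head 55 mm in diameter and 84 mm long, light wooden handle about 250 mm long towards +x. Origin: under the middle of the head. Leave it where it is
- pliers: pliers with blue grips, 180 mm long and 17 mm high, lying on the bench to one side, jaws along its x axis. Origin: under the pivot. Leave them where they are
- tray: clear plastic open tray, 130 x 200 x 36 mm, with a few odd staples in it, on the bench on the side away from the pliers. Origin: centre of its underside. Leave it where it is
Things that resemble listed ones, but are neither listed nor needed, are in the scene too. Leave any purple look-alike of the part that bears tin_yellow_mid alone.

How it is judged:
By the outcome, as a careful person would: the job done as asked, in the order asked, and still so for the second after the job is handed in, with the robot touching nothing.
It also fails if it takes over 112 s, if anything falls off the work surface, if the arm or the gripper's body presses on something with over 40 N, if the wrist force passes 120 N, or if a joint passes its speed limit or range.

## Working session

There is one attempt and no reset: what is moved stays moved. The work goes in short steps, Python scripts to look and compute and a tool call to move; the robot and the scene stay as the last step left them, time stands still between calls to the robot, and variables do not carry over. Pictures are saved under pics/ and viewed, at most 14 in all, crops included, and the job is handed in when it is done.

Besides the shell and the picture viewer there is one more tool, called after ">>>" in YAML: its name, and indented under it one key for each argument. jog_arm: Moves the arm, as the interface text tells. Shifts and turns lie within -1 to 1; 1 stands for 30 mm of shift or 0.08 rad of turn. Its arguments: {"type":"object","properties":{"motion":{"type":"array","items":{"type":"array","items":{"type":"number"}}},"newtons":{"type":"number"}},"required":["motion"]}

```bash
mkdir -p pics; ls; cat > h.py <<'E'
import numpy as np, cv2
from workcell import bot
def grab(n,save=None):
    f=bot.grab_frame(n)
    if save: cv2.imwrite(f'pics/{save}.png',cv2.cvtColor(f['pixels'],cv2.COLOR_RGB2BGR))
    return f
def ray(f,u,v):
    R=cv2.Rodrigues(np.array(f['rvec'],float))[0];t=np.array(f['tvec'],float).ravel()
    h,w=f['pixels'].shape[:2];F=h/2/np.tan(np.radians(f['fovy'])/2)
    d=R.T@np.array([(u-f['cx'])/F,(v-f['cy'])/F,1]);return -R.T@t,d
def plane(f,u,v,z):
    o,d=ray(f,u,v);return o+d*(z-o[2])/d[2]
E
python3 - <<'E'
from h import *
for n in('top','side'):
    f=grab(n,n+'0');print(n,{k:v for k,v in f.items() if k!='pixels'},ray(f,320,200))
print(bot.observe())
E
```

```text
pics
top {'fovy': 53.943535250811806, 'cx': 316.7408931119138, 'cy': 201.60602032516795, 'rvec': array([ 2.19266673, -2.13378611,  0.11007387]), 'tvec': array([0.00208561, 0.52306202, 1.05049999])} (array([0.40722134, 0.00850483, 1.10056663]), array([ 1.11450683e-01, -9.35337910e-04, -9.93812529e-01]))
side {'fovy': 46.17070935143769, 'cx': 323.97272687805315, 'cy': 203.76355762329646, 'rvec': array([ 0.53778274, -2.79873329,  1.01227369]), 'tvec': array([0.47277377, 0.16796377, 1.30971722])} (array([0.19113479, 0.83499624, 1.1105561 ]), array([ 0.23704384, -0.59916311, -0.76482011]))
{'clock': 0.1, 'qpos': array([ 1.08382287,  0.52191899, -0.03632085,  1.59988798,  0.02117816,
        1.02108841, -0.11280356]), 'qd': array([ 3.06911351e-04, -2.50604622e-03, -8.40883956e-05, -1.86995773e-03,
       -3.49111073e-04, -6.20694322e-04,  1.34917085e-03]), 'joint_efforts': array([ 6.88283995e-03, -9.28485775e+01,  1.98608838e+00, -3.70531082e+01,
        1.83668366e-02,  5.37419299e-03, -2.51153169e-04]), 'position': array([ 0.25285892, -0.57123818,  0.19162801]), 'tool_rot': array([-3.14067506e+00,  4.66205298e-05,  4.16740673e-01]), 'force': array([-0.13333679, -0.39945397, -0.47945689]), 'moment': array([0.02469205, 0.05552615, 0.03012215]), 'finger_force': 0.0, 'grip_width': 0.08534020419937936}
```

View pics/top0.png

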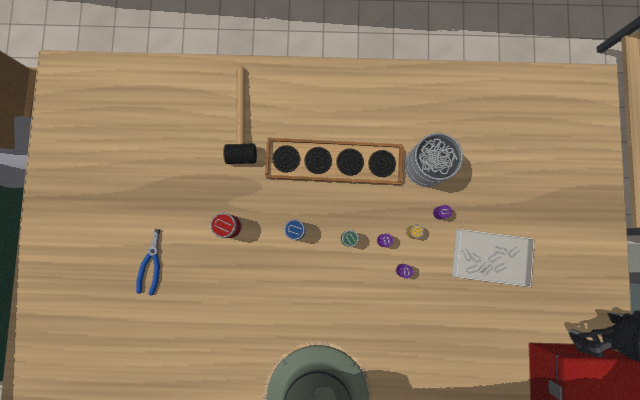

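View pics/side0.png

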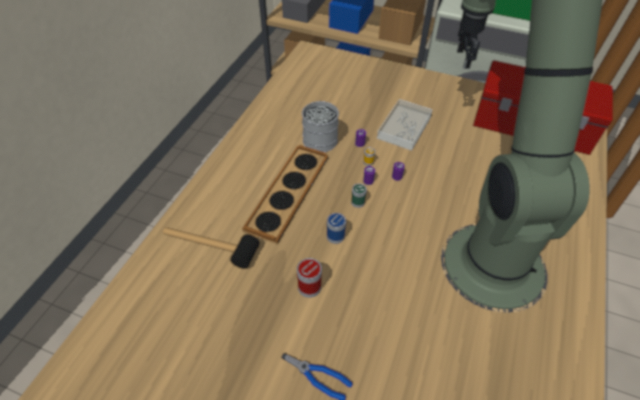

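Top view: red tin at (225,226), blue (295,230), green (349,239), yellow (415,232), with purple look-alikes at (386,241), (404,271) and (443,212). The mats run from (286,158) to (382,163). The big tin is at the right (-y) end, at (437,158), so the tallest tin goes on mat0.

```bash
cat >> h.py <<'E'
TINS=dict(red=((225,226),.094,.032),blue=((295,230),.078,.027),green=((349,239),.064,.022),yellow=((415,232),.052,.018))
HUE=dict(red=[(0,8),(172,180)],blue=[(100,118)],green=[(60,95)],yellow=[(20,32)])
def blob(f,n,near,minS=90,rad=25):
    hsv=cv2.cvtColor(f['pixels'],cv2.COLOR_RGB2HSV)
    m=sum(((hsv[...,0]>=a)&(hsv[...,0]<=b)) for a,b in HUE[n]).astype(bool)&(hsv[...,1]>minS)&(hsv[...,2]>50)
    v,u=np.nonzero(m);k=np.hypot(u-near[0],v-near[1])<rad
    return u[k],v[k]
def lid(f,n,near,z,r,minS=90):
    "centre of a lid of radius r at height z, from its outline away from the camera"
    u,v=blob(f,n,near,minS)
    P=np.array([plane(f,a,b,z)[:2] for a,b in zip(u,v)]);o=ray(f,0,0)[0][:2]
    d=np.median(P,0)-o;d/=np.linalg.norm(d);t=np.array([-d[1],d[0]])
    a=(P-o)@d;b=(P-o)@t
    return o+d*(a.max()-r+.0008)+t*(b.max()+b.min())/2,len(u),(b.max()-b.min())
E
python3 - <<'E'
from h import *
f=grab('top')
for n,(p,h,r) in TINS.items(): print(n,*lid(f,n,p,h,r,70 if n in('green',) else (130 if n=='yellow' else 90)),'ctr',plane(f,*p,h)[:2].round(4))
g=cv2.cvtColor(f['pixels'],cv2.COLOR_RGB2GRAY);M=[]
for p in((382,163),(350,161),(318,160),(286,158)):
    s=(g[p[1]-19:p[1]+20,p[0]-18:p[0]+19]<60).astype('uint8')
    n,l,st,c=cv2.connectedComponentsWithStats(s);i=1+st[1:,4].argmax()
    M.append(plane(f,*(c[i]+[p[0]-18,p[1]-19]),.015)[:2]);print(M[-1],st[i])
M=np.array(M);c=M.mean(0);d=np.linalg.svd(M-c)[2][0];d*=np.sign(d[1])
F=[c+d*.09*k for k in(-1.5,-.5,.5,1.5)];print(np.round(F,4),d,np.arctan2(-d[0],d[1]))
q=(437,156);print('big',plane(f,*q,.124))
for p in((386,241),(404,271),(443,212)):print('purple',plane(f,*p,.05)[:2])
E
```

```text
red [0.44924656 0.25241503] 439 0.056955281352623066 ctr [0.4465 0.249 ]
blue [0.44184634 0.070054  ] 209 0.044771168390411065 ctr [0.4418 0.0704]
green [ 0.42416195 -0.06877484] 88 0.03271418924875724 ctr [ 0.4225 -0.0713]
yellow [ 0.44958407 -0.24695444] 90 0.031798961596727335 ctr [ 0.446  -0.2472]
[ 0.63681853 -0.16353536] [  5   7  27  26 554]
[ 0.6392512  -0.07344677] [  5   7  27  27 557]
[0.64114916 0.01630757] [  5   6  27  27 545]
[0.64368605 0.10633729] [  5   7  27  27 550]
[[ 0.6368 -0.1635]
 [ 0.6391 -0.0736]
 [ 0.6414  0.0164]
 [ 0.6436  0.1064]] [0.02501107 0.99968717] -0.025013681629851254
big [ 0.63658405 -0.28506227  0.124     ]
purple [ 0.42014769 -0.17075228]
purple [ 0.34274957 -0.21881933]
purple [ 0.5015976  -0.32252935]
```

```bash
python3 - <<'E'
from h import *
i=cv2.imread('pics/top0.png')
c=[cv2.resize(i[p[1]-20:p[1]+20,p[0]-20:p[0]+20],None,fx=7,fy=7,interpolation=cv2.INTER_NEAREST) for p,_,_ in TINS.values()]
cv2.imwrite('pics/crop.png',np.vstack([np.hstack(c[:2]),np.hstack(c[2:])]))
E
```

```text
(no output)
```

View pics/crop.png

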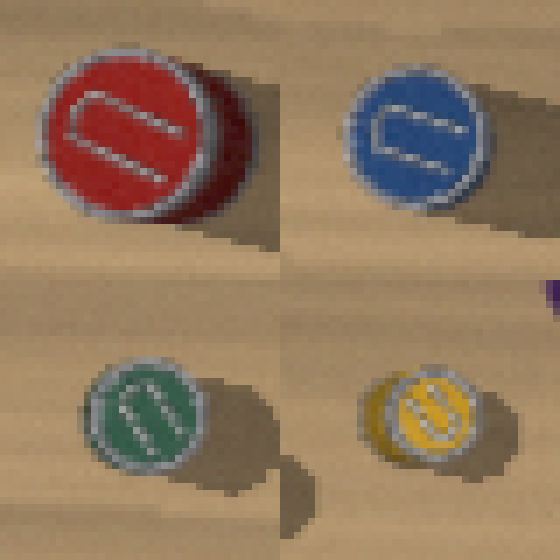

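Crop: silver-rimmed lid centres at red (222.3,224.8), blue (294.1,229.1), green (349.2,237.9), yellow (416.5,230.8) in full-image pixels.

```bash
python3 - <<'E'
from h import *
f=grab('top')
for n,p in dict(red=(222.3,224.8),blue=(294.1,229.1),green=(349.2,237.9),yellow=(416.5,230.8)).items():print(n,plane(f,*p,TINS[n][1])[:2].round(4))
s=bot.observe();print(s['position'],s['tool_rot'])
E
```

```text
red [0.4494 0.2561]
blue [0.444  0.0728]
green [ 0.4254 -0.0718]
yellow [ 0.4493 -0.2512]
[ 0.25291284 -0.57131866  0.19177033] [-3.14096625e+00  5.33128523e-05  4.16844427e-01]
```

>>> jog_arm:
  motion:
    - [0,0,0,1,1]
    - [0,0,0,1,1]
    - [0,0,0,1,1]
    - [0,0,0,1,1]
    - [0,0,0,1,1]
    - [0,0,0,0.2,1]
    - [1,-1,0,0,1]
    - [1,-1,0,0,1]
    - [1,-1,0,0,1]
    - [1,-1,0,0,1]
    - [1,-1,0,0,1]
    - [1,-1,0,0,1]

```text
clock: 1.4
position: [0.4339, -0.39, 0.1922]
tool_rot: [3.141, -0.0, 0.003]
force: [1.7, -0.8, 0.3]
grip_width: 0.0856
finger_force: 0.0
```

>>> jog_arm:
  motion:
    - [0.5,-1,0,0,1]
    - [0,-1,0,0,1]
    - [0,-1,0,0,1]
    - [0,-1,0,0,1]
    - [0,-1,0,0,1]
    - [0,-1,0,0,1]
    - [0,-1,0,0,1]
    - [0,-1,0,0,1]
    - [0,-1,0,0,1]
    - [0,-1,0,0,1]
    - [0,-1,0,0,1]
    - [0,-1,0,0,1]

```text
clock: 2.6
position: [0.4474, -0.0302, 0.1922]
tool_rot: [3.141, -0.0, 0.003]
force: [0.7, -0.5, -0.3]
grip_width: 0.0853
finger_force: 0.0
```

>>> jog_arm:
  motion:
    - [0,-1,0,0,1]
    - [0,-1,0,0,1]
    - [0,-1,0,0,1]
    - [0,-1,0,0,1]
    - [0,-1,0,0,1]
    - [0,-1,0,0,1]
    - [0,-1,0,0,1]
    - [0,-1,0,0,1]
    - [0,-1,0,0,1]
    - [0,0,0,0,1]
    - [0,0,0,0,1]

```text
clock: 3.7
position: [0.4472, 0.2387, 0.1919]
tool_rot: [3.141, 0.0, 0.003]
force: [-0.7, -0.4, 0.1]
grip_width: 0.0856
finger_force: 0.0
```

>>> jog_arm:
  motion:
    - [0.07,-0.58,0,0,1]
    - [0,0,1,0,1]
    - [0,0,1,0,1]
    - [0,0,1,0,1]
    - [0,0,1,0,1]
    - [0,0,0.7,0,1]
    - [0,0,0.53,0,1]
    - [0,0,0,0,1]
    - [0,0,0,0,0.5]
    - [0,0,0,0,0.5]
    - [0,0,0,0,0.5]
    - [0,0,0,0,0.5]
  newtons: 60

```text
clock: 4.9
position: [0.4501, 0.2562, 0.0367]
tool_rot: [-3.141, -0.002, 0.001]
force: [-2.3, -1.6, 9.2]
grip_width: 0.0621
finger_force: 63.2
```

>>> jog_arm:
  motion:
    - [0,0,-0.3,0,0.5]
    - [0,0,-0.7,0,0.5]
    - [0,0,-1,0,0.5]
    - [0,0,-1,0,0.5]
    - [0,0,-1,0,0.5]
    - [0,0,-0.7,0,0.5]
    - [0,0,0,0,0.5]
    - [0,0,0,0,0.5]

```text
clock: 5.7
position: [0.4494, 0.2558, 0.1764]
tool_rot: [-3.141, -0.001, 0.001]
force: [0.3, -0.8, -5.9]
grip_width: 0.0617
finger_force: 67.7
```

```bash
python3 - <<'E'
from h import *
a=grab('side')['pixels'][180:320,230:410]
cv2.imwrite('pics/g1.png',cv2.resize(a[...,::-1],None,fx=4,fy=4,interpolation=cv2.INTER_CUBIC))
s=bot.observe();print(s['position'],s['tool_rot'],s['force'],s['moment'],s['grip_width'])
E
```

```text
[0.4490455  0.25563641 0.17562867] [3.14108030e+00 6.36112859e-04 7.21202158e-04] [ 0.66171543 -0.2135725  -5.78914792] [ 0.00110353  0.00208997 -0.02888216] 0.0613733838318096
```

View pics/g1.png

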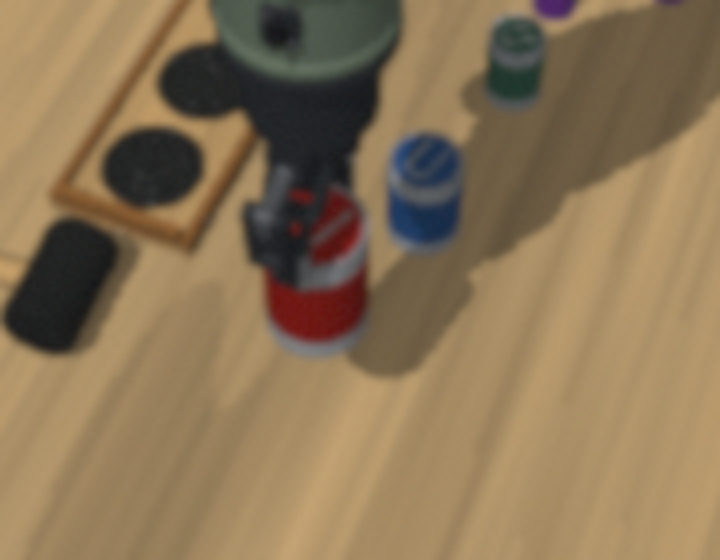

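The red tin is held upright, with its silhouette centred at crop (317,~290). The finger appears left of centre, so I'll check the offset in x.

```bash
python3 - <<'E'
from h import *
f=grab('side')
H=cv2.cvtColor(f['pixels'],cv2.COLOR_RGB2HSV)
u,v=blob(f,'red',(310,260),120,40);
print(u.min(),u.max(),v.min(),v.max())
R=np.array(f['rvec']);t=np.array(f['tvec']);h=400;F=200/np.tan(np.radians(f['fovy'])/2)
K=np.array([[F,0,f['cx']],[0,F,f['cy']],[0,0,1]])
for x in(.429,.439,.449,.459):
    a=np.linspace(0,2*np.pi,60);p=[]
    for z in(.148,.21): p+= [(x+.032*np.cos(q),.256+.032*np.sin(q),z) for q in a]
    q=cv2.projectPoints(np.array(p),R,t,K,None)[0][:,0]
    print(x,q[:60].min(0),q[:60].max(0),q[60:].min(0),q[60:].max(0))
for w in (u[v==260],u[v==255],u[v==250]):print(w.min(),w.max())
print(cv2.projectPoints(np.array([[.449,.288,.195],[.449,.256,.141]]),R,t,K,None)[0][:,0])
E
```

```text
297 321 227 264
0.429 [303.10961897 247.29224692] [329.4477477  269.51489125] [302.47428394 232.47986786] [329.96360351 255.1277113 ]
0.439 [299.32731828 246.0421051 ] [325.61802562 268.17434382] [298.5282272  231.20635364] [325.96589339 253.75798972]
0.449 [295.56002269 244.79683052] [321.80347729 266.83920514] [294.59850704 229.93800942] [321.98471153 252.39403956]
0.459 [291.80764308 243.55639483] [318.00401272 265.50944252] [290.68502221 228.67480379] [318.01995566 251.03582442]
299 319
297 321
297 321
[[303.06555874 255.17425562]
 [308.7311597  257.20362361]]
```

>>> jog_arm:
  motion:
    - [0.3,0.5,-0.2,0,0.5]
    - [0.5,1,-0.2,0,0.5]
    - [0.5,1,0,0,0.5]
    - [0.5,1,0,0,0.5]
    - [0.5,1,0,0,0.5]
    - [0.5,1,0,0,0.5]
    - [0.5,1,0,0,0.5]
    - [0.5,1,0,0,0.5]
    - [0.5,1,0,0,0.5]
    - [0.5,1,0,0,0.5]
    - [0.5,1,0,0,0.5]
    - [0.5,1,0,0,0.5]

```text
clock: 7.0
position: [0.6235, -0.0901, 0.1866]
tool_rot: [-3.141, 0.002, 0.001]
force: [0.0, 0.8, -4.3]
grip_width: 0.0615
finger_force: 67.5
```

>>> jog_arm:
  motion:
    - [0.5,1,0,0,0.5]
    - [0,0.9,0,0,0.5]
    - [0,0.5,0,0,0.5]
    - [0,0,0,0,0.5]
    - [0,0,0,0,0.5]
    - [0,0,0,0,0.5]

```text
clock: 7.6
position: [0.6388, -0.1592, 0.1879]
tool_rot: [-3.141, 0.0, 0.002]
force: [-0.5, 0.2, -4.5]
grip_width: 0.0615
finger_force: 67.6
```

>>> jog_arm:
  motion:
    - [-0.05,0.14,0.5,0,0.5]
    - [0,0,1,0,0.5]
    - [0,0,1,0,0.5]
    - [0,0,1,0,0.5]
    - [0,0,0.6,0,0.5]
    - [0,0,0.2,0,0.5]
    - [0,0,0.1,0,0.5]
    - [0,0,0.05,0,0.5]
    - [0,0,0,0,0.5]
    - [0,0,0,0,0.5]

```text
clock: 8.6
position: [0.6377, -0.165, 0.0556]
tool_rot: [3.141, -0.001, 0.001]
force: [0.4, -0.4, -4.4]
grip_width: 0.0618
finger_force: 67.6
```

>>> jog_arm:
  motion:
    - [0,0,0.07,0,0.5]
    - [0,0,0.04,0,0.5]
    - [0,0,0.03,0,0.5]
    - [0,0,0,0,0.5]
    - [0,0,0,0,0.5]

```text
clock: 9.1
position: [0.6377, -0.1651, 0.0518]
tool_rot: [3.141, -0.001, 0.001]
force: [-5.2, 1.5, 13.4]
grip_width: 0.0618
finger_force: 69.8
```

>>> jog_arm:
  motion:
    - [0,0,-0.03,0,0.5]
    - [0,0,0,0,0.88]
    - [0,0,0,0,0.88]
    - [0,0,0,0,0.88]
    - [0,0,-0.4,0,0.88]
    - [0,0,-1,0,0.88]
    - [0,0,-1,0,0.88]
    - [0,0,-1,0,0.88]
    - [0,0,-1,0,0.88]
    - [0,0,0,0,0.88]

```text
clock: 10.1
position: [0.6393, -0.1654, 0.1886]
tool_rot: [3.14, -0.007, 0.001]
force: [-0.4, 0.2, -0.1]
grip_width: 0.0753
finger_force: 0.0
```

```bash
python3 - <<'E'
from h import *
print(bot.observe()['position'])
E
```

```text
[ 0.63933248 -0.16544141  0.18862668]
```

>>> jog_arm:
  motion:
    - [-0.4,-0.5,0,0,0.88]
    - [-0.8,-1,0,0,0.88]
    - [-0.8,-1,0,0,0.88]
    - [-0.8,-1,0,0,0.88]
    - [-0.8,-1,0,0,0.88]
    - [-0.8,-1,0,0,0.88]
    - [-0.8,-1,0,0,0.88]
    - [-0.8,-1,0,0,0.88]
    - [-0.45,-0.44,0,0,0.88]
    - [0,0,0,0,0.88]
    - [0,0,0,0,0.88]
    - [0,0,0,0,0.88]

```text
clock: 11.3
position: [0.4442, 0.0724, 0.1836]
tool_rot: [3.142, -0.0, -0.0]
force: [0.0, -0.0, -1.0]
grip_width: 0.0753
finger_force: 0.0
```

```bash
python3 - <<'E'
from h import *
f=grab('top')
a=f['pixels'][130:250,260:480]
cv2.imwrite('pics/p1.png',cv2.resize(a[...,::-1],None,fx=3.6,fy=3.6,interpolation=cv2.INTER_NEAREST))
print(bot.observe()['position'])
E
```

```text
[0.44411244 0.07238227 0.18343917]
```

View pics/p1.png

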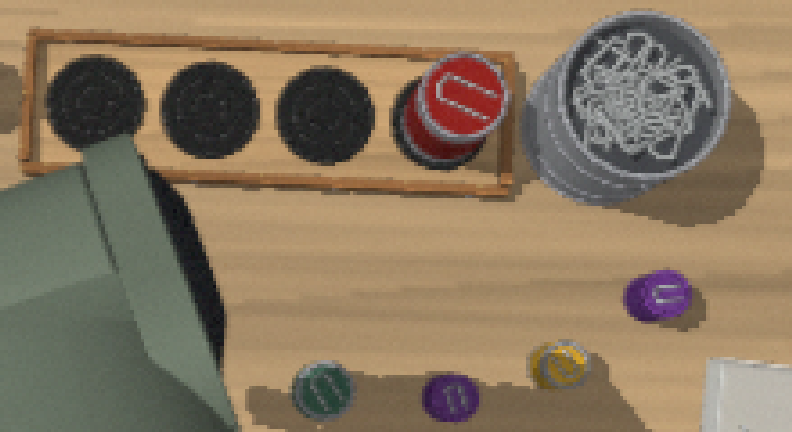

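Red lid stands on mat0, centred at full-image (388.4,157.1). I'll check that number alongside the blue grasp.

```bash
python3 - <<'E'
from h import *
print(plane(grab('top'),388.4,157.1,.109))
E
```

```text
[ 0.63393194 -0.1650059   0.109     ]
```

>>> jog_arm:
  motion:
    - [0,0,0.5,0,0.88]
    - [0,0,1,0,0.88]
    - [0,0,1,0,0.88]
    - [0,0,1,0,0.88]
    - [0,0,1,0,0.88]
    - [0,0,0.5,0,0.88]
    - [0,0,0.28,0,0.88]
    - [0,0,0,0,0.88]
    - [0,0,0,0,0.4]
    - [0,0,0,0,0.4]
    - [0,0,0,0,0.4]
    - [0,0,0,0,0.4]
  newtons: 50

```text
clock: 12.6
position: [0.4443, 0.0731, 0.0262]
tool_rot: [-3.141, -0.002, 0.0]
force: [-3.5, -0.4, 9.3]
grip_width: 0.0516
finger_force: 50.2
```

>>> jog_arm:
  motion:
    - [0,0,0,0,0.4]
    - [0,0,-0.3,0,0.4]
    - [0,0,-0.8,0,0.4]
    - [0,0,-1,0,0.4]
    - [0,0,-1,0,0.4]
    - [0,0,-1,0,0.4]
    - [0,0,-0.7,0,0.4]
    - [0,0,0,0,0.4]
    - [0,0,0,0,0.4]

```text
clock: 13.5
position: [0.4436, 0.0729, 0.1694]
tool_rot: [-3.141, -0.001, 0.001]
force: [0.3, -0.1, -3.6]
grip_width: 0.0515
finger_force: 53.6
```

>>> jog_arm:
  motion:
    - [0.5,0.4,0,0,0.4]
    - [0.9,0.7,0,0,0.4]
    - [0.9,0.7,0,0,0.4]
    - [0.9,0.7,0,0,0.4]
    - [0.9,0.7,0,0,0.4]
    - [0.9,0.7,0,0,0.4]
    - [0.9,0.6,0,0,0.4]
    - [0.65,0.38,0,0,0.4]
    - [0,0,0,0,0.4]
    - [0,0,0,0,0.4]
    - [0,0,0,0,0.4]

```text
clock: 14.6
position: [0.6393, -0.0725, 0.1682]
tool_rot: [-3.141, 0.002, 0.001]
force: [0.0, 0.1, -2.8]
grip_width: 0.0518
finger_force: 53.4
```

>>> jog_arm:
  motion:
    - [0,0.03,0.5,0,0.4]
    - [0,0,1,0,0.4]
    - [0,0,1,0,0.4]
    - [0,0,0.9,0,0.4]
    - [0,0,0.5,0,0.4]
    - [0,0,0.2,0,0.4]
    - [0,0,0.05,0,0.4]
    - [0,0,0.04,0,0.4]
    - [0,0,0.03,0,0.4]
    - [0,0,0,0,0.4]
    - [0,0,0,0,0.4]

```text
clock: 15.7
position: [0.6405, -0.0741, 0.0429]
tool_rot: [3.142, -0.001, 0.001]
force: [-0.4, 0.3, -3.2]
grip_width: 0.0515
finger_force: 53.5
```

>>> jog_arm:
  motion:
    - [-0.03,0,0.04,0,0.4]
    - [0,0,0.03,0,0.4]
    - [0,0,0.02,0,0.4]
    - [0,0,0,0,0.4]
    - [0,0,0,0,0.4]

```text
clock: 16.2
position: [0.6399, -0.0741, 0.0413]
tool_rot: [3.141, -0.002, 0.001]
force: [-6.1, 0.8, 20.3]
grip_width: 0.0518
finger_force: 55.7
```

>>> jog_arm:
  motion:
    - [0,0,-0.04,0,0.4]
    - [0,0,0,0,0.75]
    - [0,0,0,0,0.75]
    - [0,0,0,0,0.75]
    - [0,0,-0.4,0,0.75]
    - [0,0,-1,0,0.75]
    - [0,0,-1,0,0.75]
    - [0,0,-1,0,0.75]
    - [0,0,-1,0,0.75]
    - [0,0,0,0,0.75]
    - [0,0,0,0,0.75]

```text
clock: 17.3
position: [0.6396, -0.0742, 0.1741]
tool_rot: [3.141, -0.002, 0.001]
force: [-0.4, -1.2, -0.4]
grip_width: 0.0642
finger_force: 0.0
```

>>> jog_arm:
  motion:
    - [-0.5,-0.07,0,0,0.75]
    - [-1,0,0,0,0.75]
    - [-1,0,0,0,0.75]
    - [-1,0,0,0,0.75]
    - [-1,0,0,0,0.75]
    - [-1,0,0,0,0.75]
    - [-1,0,0,0,0.75]
    - [-0.6,0,0,0,0.75]
    - [0,0,0,0,0.75]
    - [0,0,0,0,0.75]
    - [0,0,0,0,0.75]

```text
clock: 18.4
position: [0.4269, -0.0721, 0.1727]
tool_rot: [-3.141, 0.0, 0.001]
force: [-0.1, 0.3, -0.1]
grip_width: 0.064
finger_force: 0.0
```

Down .1727→.020: 5.09 units.

>>> jog_arm:
  motion:
    - [-0.05,0,0.5,0,0.75]
    - [0,0,1,0,0.75]
    - [0,0,1,0,0.75]
    - [0,0,1,0,0.75]
    - [0,0,0.9,0,0.75]
    - [0,0,0.5,0,0.75]
    - [0,0,0.19,0,0.75]
    - [0,0,0,0,0.75]
    - [0,0,0,0,0.3]
    - [0,0,0,0,0.3]
    - [0,0,0,0,0.3]
    - [0,0,0,0,0.3]
  newtons: 40

```text
clock: 19.6
position: [0.4257, -0.0724, 0.0213]
tool_rot: [3.141, -0.002, 0.0]
force: [-0.6, -0.7, 6.1]
grip_width: 0.041
finger_force: 39.5
```

>>> jog_arm:
  motion:
    - [0,0,0,0,0.3]
    - [0,0,-0.3,0,0.3]
    - [0,0,-0.8,0,0.3]
    - [0,0,-1,0,0.3]
    - [0,0,-1,0,0.3]
    - [0,0,-1,0,0.3]
    - [0,0,-0.5,0,0.3]
    - [0,0,0,0,0.3]
    - [0,0,0,0,0.3]
    - [0,0,0,0,0.3]

```text
clock: 20.6
position: [0.4243, -0.0721, 0.1577]
tool_rot: [-3.141, 0.001, 0.001]
force: [0.9, -1.8, -2.1]
grip_width: 0.0407
finger_force: 40.7
```

>>> jog_arm:
  motion:
    - [0.5,-0.2,0,0,0.3]
    - [1,-0.4,0,0,0.3]
    - [1,-0.4,0,0,0.3]
    - [1,-0.4,0,0,0.3]
    - [1,-0.4,0,0,0.3]
    - [1,-0.4,0,0,0.3]
    - [1,-0.4,0,0,0.3]
    - [0.7,-0.35,0,0,0.3]
    - [0,0,0,0,0.3]
    - [0,0,0,0,0.3]
    - [0,0,0,0,0.3]

```text
clock: 21.7
position: [0.6399, 0.016, 0.1575]
tool_rot: [3.141, 0.001, 0.0]
force: [0.5, -0.6, -1.7]
grip_width: 0.0407
finger_force: 40.7
```

Contact is expected at TCP z ≈ .036.

>>> jog_arm:
  motion:
    - [0.03,0,0.5,0,0.3]
    - [0,0,1,0,0.3]
    - [0,0,1,0,0.3]
    - [0,0,0.8,0,0.3]
    - [0,0,0.4,0,0.3]
    - [0,0,0.15,0,0.3]
    - [0,0,0.05,0,0.3]
    - [0,0,0.04,0,0.3]
    - [0,0,0.03,0,0.3]
    - [0,0,0.03,0,0.3]
    - [0,0,0,0,0.3]
    - [0,0,0,0,0.3]

```text
clock: 22.9
position: [0.6418, 0.0165, 0.0384]
tool_rot: [-3.142, -0.0, 0.001]
force: [1.1, -0.2, -1.6]
grip_width: 0.0397
finger_force: 40.7
```

>>> jog_arm:
  motion:
    - [0,0,0.03,0,0.3]
    - [0,0,0.03,0,0.3]
    - [0,0,0.03,0,0.3]
    - [0,0,0,0,0.3]
    - [0,0,0,0,0.3]

```text
clock: 23.4
position: [0.6423, 0.0163, 0.0363]
tool_rot: [3.141, -0.001, 0.001]
force: [-2.3, -1.3, 9.0]
grip_width: 0.0406
finger_force: 43.1
```

>>> jog_arm:
  motion:
    - [0,0,-0.03,0,0.3]
    - [0,0,0,0,0.64]
    - [0,0,0,0,0.64]
    - [0,0,0,0,0.64]
    - [0,0,-0.4,0,0.64]
    - [0,0,-1,0,0.64]
    - [0,0,-1,0,0.64]
    - [0,0,-1,0,0.64]
    - [0,0,-1,0,0.64]
    - [0,0,0,0,0.64]
    - [0,0,0,0,0.64]

```text
clock: 24.5
position: [0.6419, 0.0165, 0.1696]
tool_rot: [-3.141, -0.002, 0.001]
force: [-0.3, 0.1, -1.2]
grip_width: 0.0546
finger_force: 0.0
```

>>> jog_arm:
  motion:
    - [-0.4,0.4,0,0,0.64]
    - [-0.8,1,0,0,0.64]
    - [-0.8,1,0,0,0.64]
    - [-0.8,1,0,0,0.64]
    - [-0.8,1,0,0,0.64]
    - [-0.8,1,0,0,0.64]
    - [-0.8,1,0,0,0.64]
    - [-0.8,1,0,0,0.64]
    - [-0.4,1,0,0,0.64]
    - [0,0.5,0,0,0.64]
    - [0,0,0,0,0.64]
    - [0,0,0,0,0.64]

```text
clock: 25.7
position: [0.4501, -0.2498, 0.1679]
tool_rot: [-3.141, 0.001, 0.001]
force: [-0.3, -0.3, -0.1]
grip_width: 0.0546
finger_force: 0.0
```

>>> jog_arm:
  motion:
    - [0,0,0,0,0.64]
    - [0,0,0,0,0.64]

```text
clock: 25.9
position: [0.4502, -0.2496, 0.1682]
tool_rot: [-3.141, 0.0, 0.002]
force: [-0.2, 1.7, 0.3]
grip_width: 0.0547
finger_force: 0.0
```

>>> jog_arm:
  motion:
    - [-0.03,0.05,0.5,0,0.64]
    - [0,0,1,0,0.64]
    - [0,0,1,0,0.64]
    - [0,0,1,0,0.64]
    - [0,0,0.9,0,0.64]
    - [0,0,0.5,0,0.64]
    - [0,0,0.23,0,0.64]
    - [0,0,0,0,0.64]
    - [0,0,0,0,0.2]
    - [0,0,0,0,0.2]
    - [0,0,0,0,0.2]
    - [0,0,0,0,0.2]
  newtons: 30

```text
clock: 27.1
position: [0.4492, -0.2523, 0.015]
tool_rot: [3.141, -0.001, 0.001]
force: [-0.8, -0.0, -0.2]
grip_width: 0.0174
finger_force: 0.0
```

>>> jog_arm:
  motion:
    - [0,0,0,0,0.2]
    - [0,0,-0.3,0,0.2]
    - [0,0,-0.8,0,0.2]
    - [0,0,-1,0,0.2]
    - [0,0,-1,0,0.2]
    - [0,0,-1,0,0.2]
    - [0,0,-0.5,0,0.2]
    - [0,0,0,0,0.2]
    - [0,0,0,0,0.2]
    - [0,0,0,0,0.2]

```text
clock: 28.1
position: [0.4485, -0.2519, 0.1519]
tool_rot: [-3.141, 0.001, 0.001]
force: [0.3, 0.3, -0.3]
grip_width: 0.0169
finger_force: 0.0
```

```bash
python3 - <<'E'
from h import *
grab('top','top2');f=grab('side')
a=f['pixels'][90:290,240:460]
cv2.imwrite('pics/s2.png',cv2.resize(a[...,::-1],None,fx=3,fy=3,interpolation=cv2.INTER_CUBIC))
E
```

```text
(no output)
```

View pics/top2.png

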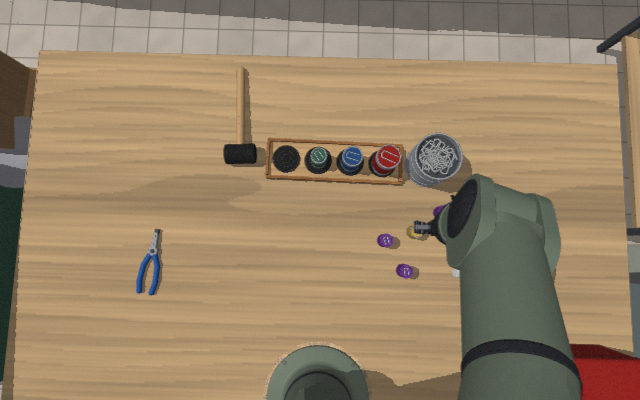

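View pics/s2.png

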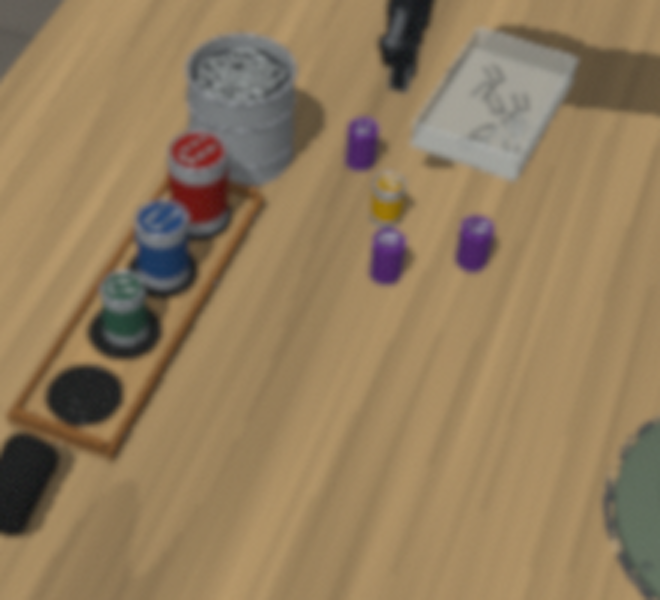

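Three tins stand correctly, but yellow was missed and stands untouched at side crop (388,198), full-image (369,156). The top picture shows it at (415,232). I'll triangulate it.

```bash
python3 - <<'E'
from h import *
f=grab('side');t=grab('top')
u,v=blob(f,'yellow',(369,157),130,14);print('side',u.min(),u.max(),v.min(),v.max(),u.mean(),v.mean())
print('top',[(x.min(),x.max()) for x in blob(t,'yellow',(415,232),130,14)])
for p in((369.3,152),(369.3,160)):print(plane(f,*p,.052 if p[1]==152 else .02))
for g,n in((f,'side'),(t,'top')):
    F=200/np.tan(np.radians(g['fovy'])/2);K=np.array([[F,0,g['cx']],[0,F,g['cy']],[0,0,1]])
    print(n,cv2.projectPoints(np.array([[.4493,-.2512,.052],[.4493,-.2512,0],[.4485,-.2519,.152]]),np.array(g['rvec']),np.array(g['tvec']),K,None)[0][:,0])
(a,d),(b,e)=ray(f,369.3,152),ray(t,416.5,230.8)
s=np.linalg.lstsq(np.c_[d,-e],b-a,rcond=None)[0];print(a+d*s[0],b+e*s[1])
a=np.hstack([cv2.resize(f['pixels'][130:175,345:395],(400,360),interpolation=0),cv2.resize(t['pixels'][210:255,390:440],(400,360),interpolation=0)])
cv2.imwrite('pics/y.png',a[...,::-1])
E
```

```text
side 363 374 150 163 368.3536585365854 158.26829268292684
top [(np.int64(407), np.int64(420)), (np.int64(225), np.int64(237))]
[ 0.44706399 -0.2421927   0.052     ]
[ 0.44318566 -0.23902661  0.02      ]
side [[369.50321294 150.01833559]
 [368.17350514 161.36770652]
 [372.58474149 126.34994433]]
top [[416.50014166 230.81501065]
 [411.87856746 231.43780228]
 [427.10025192 229.76686661]]
[ 0.44988584 -0.25406966  0.04032849] [ 0.44980858 -0.25408989  0.04033039]
```

View pics/y.png

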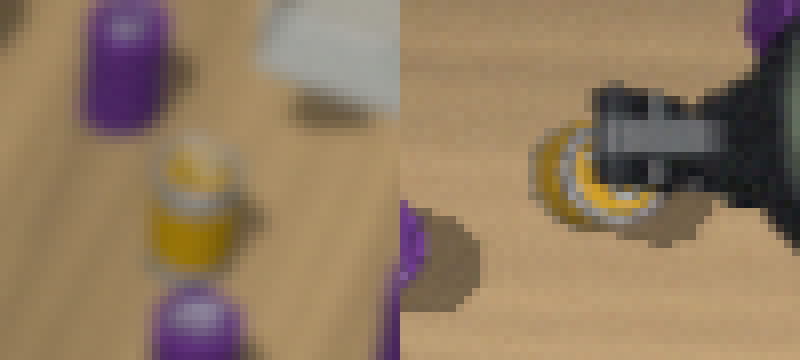

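The tin is still within a millimetre or two of its first place: side lid at about (369,151), top lid at about (416,231). I'll compare the before and after masks before retrying.

```bash
python3 - <<'E'
from h import *
f=grab('side')
g=dict(f);g['pixels']=cv2.imread('pics/side0.png')[...,::-1].copy()
for q in(g,f):
    u,v=blob(q,'yellow',(369,157),130,14);print(len(u),u.mean(),v.mean(),u.min(),u.max(),v.min(),v.max())
print(bot.observe())
E
```

```text
83 368.6024096385542 158.20481927710844 363 374 150 163
82 368.4634146341463 158.17073170731706 363 374 150 163
{'clock': 28.35, 'qpos': array([ 0.5112688 ,  0.40211311, -0.14874859,  1.92327062,  0.07909396,
        0.82260834, -1.24967645]), 'qd': array([ 0.00060635, -0.00227094,  0.00151031, -0.00315828, -0.0009931 ,
        0.00036483, -0.00125786]), 'joint_efforts': array([ 8.25747295e-03, -7.55826831e+01, -2.13261335e-01, -3.16496158e+01,
        1.57462555e-02,  2.13407031e-03, -7.37697956e-04]), 'position': array([ 0.44875945, -0.25202187,  0.15205505]), 'tool_rot': array([-3.14119543e+00,  7.60166401e-04,  8.07683613e-04]), 'force': array([-0.09142818, -0.74614996, -0.37202924]), 'moment': array([ 0.01674148, -0.0228757 , -0.04673772]), 'finger_force': 0.0, 'grip_width': 0.017250397709392917}
```

>>> jog_arm:
  motion:
    - [0,0,0,0,0.8]
    - [0,0,0,0,0.8]
    - [0,0,0,0,0.8]
    - [0,0,0,0,0.8]
    - [0,0,0,0,0.8]

```text
clock: 28.85
position: [0.449, -0.2522, 0.1525]
tool_rot: [-3.142, -0.0, 0.001]
force: [-0.4, 0.1, 0.3]
grip_width: 0.0686
finger_force: 0.0
```

>>> jog_arm:
  motion:
    - [0,0,0.5,0,0.8]
    - [0,0,1,0,0.8]
    - [0,0,0.7,0,0.8]
    - [0,0,0,0,0.8]
    - [0,0,0,0,0.8]

```text
clock: 29.35
position: [0.4491, -0.2522, 0.0869]
tool_rot: [-3.141, 0.0, 0.001]
force: [-0.4, -0.2, 0.4]
grip_width: 0.0682
finger_force: 0.0
```

```bash
python3 - <<'E'
from h import *
f=grab('side');t=grab('top')
print(bot.observe()['position'])
for g,n in((f,'side'),(t,'top')):
    F=200/np.tan(np.radians(g['fovy'])/2);K=np.array([[F,0,g['cx']],[0,F,g['cy']],[0,0,1]])
    p=bot.observe()['position'];P=np.array([p+[0,.04,0],p,p-[0,.04,0]])
    q=cv2.projectPoints(P,np.array(g['rvec']),np.array(g['tvec']),K,None)[0][:,0];print(n,q)
a=np.hstack([cv2.resize(f['pixels'][95:175,335:415],(400,400),interpolation=0),cv2.resize(t['pixels'][190:270,380:460],(400,400),interpolation=0)])
cv2.imwrite('pics/y2.png',a[...,::-1])
E
```

```text
[ 0.44957463 -0.25243214  0.08763721]
side [[366.56302066 149.71951513]
 [370.49266792 141.62108632]
 [374.29882849 133.77714552]]
top [[404.8329909  229.83168885]
 [420.42099286 230.25740485]
 [436.01794489 230.68336527]]
```

View pics/y2.png

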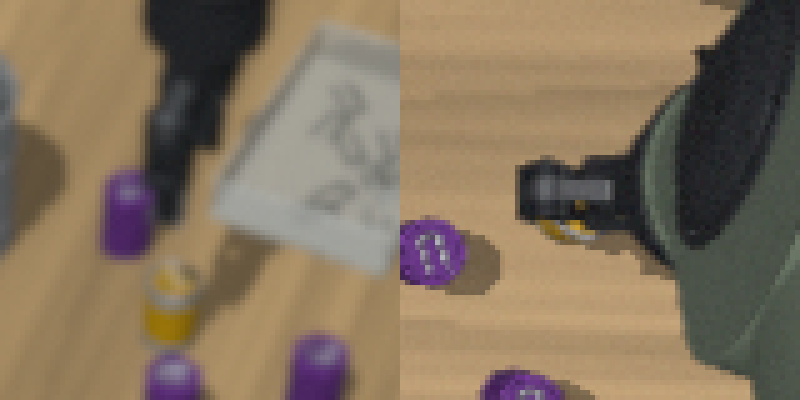

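The yellow tin was never touched. The side view shows the near fingertip at (369,139), against a predicted (367,148), so the tips ride about 30–40 mm higher than the reported TCP. The taller tins hid this because they were gripped near the top. I'll go lower in careful steps.

>>> jog_arm:
  motion:
    - [0,0,0.5,0,0.64]
    - [0,0,0.9,0,0.64]
    - [0,0,0.8,0,0.64]
    - [0,0,0.4,0,0.64]
    - [0,0,0.2,0,0.64]
    - [0,0,0.1,0,0.64]
    - [0,0,0.1,0,0.64]
    - [0,0,0,0,0.64]
    - [0,0,0,0,0.64]

```text
clock: 30.35
position: [0.4493, -0.2523, -0.003]
tool_rot: [3.141, -0.001, 0.001]
force: [0.5, 0.2, 0.6]
grip_width: 0.0543
finger_force: 0.0
```

```bash
python3 - <<'E'
from h import *
f=grab('side');t=grab('top')
print(bot.observe()['position'])
a=np.hstack([cv2.resize(f['pixels'][115:175,340:400],(400,400),interpolation=0),cv2.resize(t['pixels'][205:265,385:445],(400,400),interpolation=0)])
cv2.imwrite('pics/y3.png',a[...,::-1])
E
```

```text
[ 0.4491821  -0.25225403 -0.00311689]
```

View pics/y3.png

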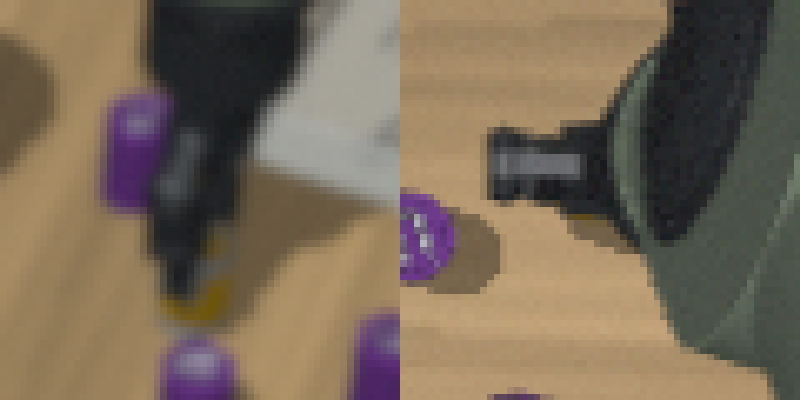

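The near fingertip is now at (366.7,158.5), about 40 mm above the bench and beside the tin's band. I'll lower another 12 mm and close.

>>> jog_arm:
  motion:
    - [0,0,0.1,0,0.64]
    - [0,0,0.1,0,0.64]
    - [0,0,0.1,0,0.64]
    - [0,0,0.1,0,0.64]
    - [0,0,0,0,0.64]
    - [0,0,0,0,0.2]
    - [0,0,0,0,0.2]
    - [0,0,0,0,0.2]
    - [0,0,0,0,0.2]
    - [0,0,0,0,0.2]
  newtons: 30

```text
clock: 31.45
position: [0.449, -0.2521, -0.0154]
tool_rot: [3.142, -0.0, 0.001]
force: [-0.7, 1.3, 2.8]
grip_width: 0.0352
finger_force: 29.9
```

>>> jog_arm:
  motion:
    - [0,0,-0.3,0,0.2]
    - [0,0,-0.7,0,0.2]
    - [0,0,-1,0,0.2]
    - [0,0,-1,0,0.2]
    - [0,0,-1,0,0.2]
    - [0,0,-0.5,0,0.2]
    - [0,0,0,0,0.2]
    - [0.4,-0.5,0,0,0.2]
    - [0.5,-1,0,0,0.2]
    - [0.6,-1,0,0,0.2]
    - [0.6,-1,0,0,0.2]
    - [0.6,-1,0,0,0.2]

```text
clock: 32.65
position: [0.5299, -0.1158, 0.1188]
tool_rot: [-3.141, 0.001, 0.001]
force: [0.1, -0.4, -1.1]
grip_width: 0.0352
finger_force: 30.4
```

>>> jog_arm:
  motion:
    - [0.6,-1,0,0,0.2]
    - [0.6,-1,0,0,0.2]
    - [0.6,-1,0,0,0.2]
    - [0.6,-1,0,0,0.2]
    - [0.6,-1,0,0,0.2]
    - [0.5,-1,0,0,0.2]
    - [0.3,-1,0,0,0.2]
    - [0,-0.45,0,0,0.2]
    - [0,0,0,0,0.2]
    - [0,0,0,0,0.2]
    - [0,0,0,0,0.2]

```text
clock: 33.75
position: [0.6435, 0.1048, 0.1193]
tool_rot: [3.141, 0.0, -0.001]
force: [1.0, 0.3, -1.6]
grip_width: 0.0351
finger_force: 30.4
```

>>> jog_arm:
  motion:
    - [0,-0.05,0.5,0,0.2]
    - [0,0,1,0,0.2]
    - [0,0,1,0,0.2]
    - [0,0,0.8,0,0.2]
    - [0,0,0.35,0,0.2]
    - [0,0,0.15,0,0.2]
    - [0,0,0.05,0,0.2]
    - [0,0,0.03,0,0.2]
    - [0,0,0,0,0.2]
    - [0,0,0,0,0.2]

```text
clock: 34.75
position: [0.6441, 0.1081, 0.0038]
tool_rot: [-3.141, -0.001, 0.001]
force: [0.2, -0.3, -1.7]
grip_width: 0.0349
finger_force: 30.3
```

>>> jog_arm:
  motion:
    - [0,0,0.03,0,0.2]
    - [0,0,0.03,0,0.2]
    - [0,0,0,0,0.2]
    - [0,0,0,0,0.2]

```text
clock: 35.15
position: [0.6437, 0.108, 0.0013]
tool_rot: [-3.142, -0.0, 0.001]
force: [-0.2, 0.9, -1.1]
grip_width: 0.0352
finger_force: 30.3
```

>>> jog_arm:
  motion:
    - [0,0.04,0.03,0,0.2]
    - [0,0,0.03,0,0.2]
    - [0,0,0,0,0.2]
    - [0,0,0,0,0.2]

```text
clock: 35.55
position: [0.6438, 0.1065, -0.0003]
tool_rot: [3.141, -0.0, 0.001]
force: [-0.5, -1.2, 3.9]
grip_width: 0.0347
finger_force: 30.7
```

Contact. Release, rise, and back away.

>>> jog_arm:
  motion:
    - [0,0,0,0,0.55]
    - [0,0,0,0,0.55]
    - [0,0,0,0,0.55]
    - [0,0,0,0,0.55]
    - [0,0,-0.4,0,0.55]
    - [0,0,-1,0,0.55]
    - [0,0,-1,0,0.55]
    - [0,0,-1,0,0.55]
    - [0,0,-1,0,0.55]
    - [-0.5,-0.5,0,0,0.55]
    - [-1,-1,0,0,0.55]
    - [-1,-1,0,0,0.55]

```text
clock: 36.75
position: [0.5679, 0.1822, 0.1325]
tool_rot: [-3.141, -0.001, -0.001]
force: [1.0, 0.8, 0.3]
grip_width: 0.0469
finger_force: 0.0
```

>>> jog_arm:
  motion:
    - [-1,-1,0,0,0.55]
    - [-1,-1,0,0,0.55]
    - [-1,-1,0,0,0.55]
    - [-0.5,-1,0,0,0.55]
    - [0,-1,0,0,0.55]
    - [0,0,0,0,0.55]
    - [0,0,0,0,0.55]
    - [0,0,0,0,0.55]

```text
clock: 37.55
position: [0.4639, 0.3306, 0.1318]
tool_rot: [3.141, -0.0, -0.0]
force: [0.5, -0.5, -0.9]
grip_width: 0.0469
finger_force: 0.0
```

```bash
python3 - <<'E'
from h import *
f=grab('top');s=grab('side')
a=cv2.resize(f['pixels'][125:245,255:475],(770,420),interpolation=0)
cv2.imwrite('pics/fin.png',a[...,::-1])
b=s['pixels'][90:270,220:420];cv2.imwrite('pics/fin2.png',cv2.resize(b,(640,576))[...,::-1])
E
```

```text
(no output)
```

View pics/fin.png

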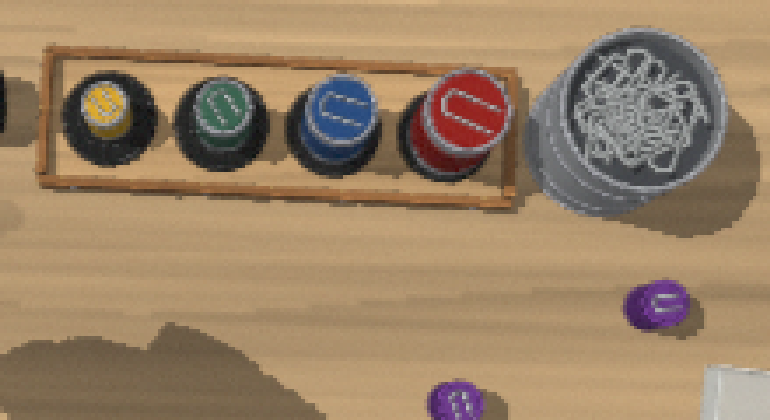

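View pics/fin2.png

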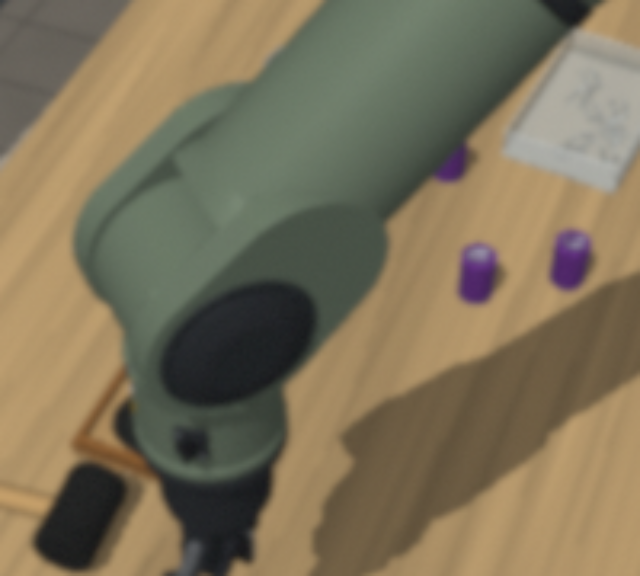

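The top view shows all four tins upright on their mats, in order. Lid centres are yellow (284.5,155.4), green (317.9,154.5), blue (351.9,155.9) and red (387.9,156.8). Nothing else has moved. I'll check the centring and hand in if it holds.

```bash
python3 - <<'E'
from h import *
f=grab('top');ok=True
for p,z,m in(((284.5,155.4),.067,(.6436,.1064)),((317.9,154.5),.079,(.6414,.0164)),((351.9,155.9),.093,(.6391,-.0736)),((387.9,156.8),.109,(.6368,-.1635))):
    e=plane(f,*p,z)[:2]-m;print(e.round(4));ok&=bool(np.linalg.norm(e)<.006)
if ok: print(bot.job_done())
E
```

```text
[-0.0028 -0.0006]
[ 0.0015 -0.0001]
[-0.0008  0.001 ]
[-0.0021 -0.0002]
the job is handed in; nothing more can be done
None
```

The job is handed in: red, blue, green and yellow stand upright on mats 0 to 3, red beside the big tin, each within about 3 mm of its mat's centre by the top camera. The first yellow grasp missed without touching the tin; the second one held.

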